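# Shim the rocking stirrer

### The arm

A 6-joint arm with a two-finger parallel gripper is mounted at the origin on a cart in front of the work surface, level with it; the furniture and walls round the work are solid. World frame = base frame: x ahead of the robot, y to its left, z up, the work surface at z = 0. Lengths are in mm, angles in rad, forces in N, time in s.
With the tool pointing down it reaches from about 300 to 775 mm from the base axis. Payload 14.6 kg.
Tool frame: the origin (TCP) lies midway between the tips of the shut fingers; the grasp point (between the pads) lies 19 mm behind it (manip.tcp_to_grasp is the distance from the TCP to the grasp point, in mm); z points along the fingers, x is the direction in which the jaws open and shut, and the axes are right-handed (so a half turn about z gives the same grasp; the last joint's range is limited). The gripper opens to 94 mm and grips with 3 to 60 N. Pads are 16 mm wide; open, the fingers measure 119 mm over their backs; the gripper's body (75 mm by 177 mm) begins 78 mm behind the grasp point.
Start: joints at [-1.25, 0.3, 1.521, -0, 1.321, -0.067], TCP at [207.976, -509.151, 205.446] pointing down, gripper open.
Joint ranges: [-3.03, 3.03], [-0.79, 2.21], [0.23, 2.52], [-1.04, 4.18], [0, 3.07], [-2.55, 2.55]. Speed limits (rad/s): [2.22, 2.22, 2.57, 3.14, 3.14, 3.14].

### API

Orientations are given as [roll, pitch, yaw] about the fixed x, y, z axes, in that order (R = Rz(yaw) Ry(pitch) Rx(roll)).
In Python, from cell import manip gives the robot as it stands.
- The arm moves only by the tool arm_command, never from a script. Its argument "steps" is a list of rows, each a list of 3 entries, a list of its own where there are three numbers: the opening, from 0 (shut) to 1 (fully open), then the shift along the tool's x, y, z in cm, then the turn about the tool's z in rad. A call has 1 to 5 rows; each row shifts and turns the commanded pose from where the row before left it, along the tool's axes as they then stand; what a row does not reach is not made up. A row lasts 1/12 s, in which the tool goes at most 41.7 mm and 7.16 degrees, less where a joint would pass 70% of its speed; a pose out of reach is approached as far as the arm can. A call with a gripper value outside its range is refused whole. The fingers move at their own pace and stop on an object; "force" is the grip in N (left out, the last holds). Time passes only in rows, so rows that do not move let the fingers close. It gives the time, the measured TCP pose, the force and the opening at its end, in the units of the state.
- manip.read_state(): the state, without advancing time (a new reading comes with each control period).
- manip.camera(name): name is "scene" or "side" or "wrist"; returns (picture, depth): 480x640x3 uint8, red, green, blue; 480x640 float32, mm along the optical axis (not along the pixel's ray), 0 where there is no reading.
- manip.calibration(name): a dict with "fx", "fy", "cx", "cy" (pixels), "R" (3x3) and "t" (3): a world point X has camera coordinates R X + t; the wrist camera has in their place "tool_from_camera" (4x4, takes a point from camera to tool coordinates, whose origin is the TCP and whose axes are the tool frame's). Camera axes: x right, y down, z forward; pixel columns grow to the right and rows downward; lengths in mm; the calibration is good to about 2 mm. A picture is of the moment at which its call begins: read the wrist's pose just before it. calibration takes no time and is no camera call.
- manip.sign_off(): hands the job in, once; it reports no verdict.
The state is a dict: "clock": time; "joints": joint angles; "qd": joint speeds; "effort": joint torques, N m; "eef_pos": TCP position; "eef_rot": TCP orientation; "wrist_force": force on the tool from outside, world axes, zero at the start; "moment": the same for the moment, N m; "finger_gap": finger opening in mm.
Only numpy, scipy, OpenCV 4.12 (cv2) and the standard library are available. Lean on these libraries where they do the work, as an engineer would, in place of code of your own. Each camera call takes 0.05 s, during which the arm holds its last target.

### The job

The white bench stirrer rocks because its near right foot is too short and hangs clear of the bench. Push the plain metal wedge along the bench, thin end first, under that foot until it is snug and the stirrer cannot rock; do not pick the wedge up, lift the stirrer, shove it along or disturb the things nearby. Then press firmly down (about 10 N) on the top of the stirrer at the corner above that foot, and finish while still pressing, with the stirrer staying level on the wedge.

Things in the scene. Friction and masses are not known exactly. Their poses are not given: they have to be found in the camera images.
- stirrer: White square bench stirrer, 2 kg, standing loose and level; housing 170 x 170 mm, underside 26, flat top 58 mm above the bench. Origin on the bench below its middle; x points from the control panel (two knobs) to the back, y to its left. Three of its four rubber feet (at x, y = +-65 mm) stand on the bench. A round plate (radius 56, centre at x = y = 12 mm) rises 10 mm above the top.
- short_foot (a point): Centre of the underside of the short foot, at x = -65, y = -65 mm in the stirrer's frame (near right corner as the robot sees it), 10 mm above the bench. The foot is 23 mm across, its underside flat over 18 mm. 2 to 3 N pressed down on the corner above it rocks the unshimmed stirrer by 6 degrees.
- press_corner (a point): Where to press: point on the flat housing top straight above the short foot, 58 mm above the bench; the round plate's rim is about 50 mm away.
- wedge: Loose plain aluminium wedge, 0.14 kg, 64 mm wide. Origin on the bench under the middle of its ramp; x points to the thin nose. The ramp is 90 mm long, 3 mm high at the nose (x = +45 mm) and 18 mm at x = -45 mm. Behind it stands a push plate, full width, 10 mm thick, 36 mm high, back face at x = -55 mm. A sideways push at x = -15 mm turns it least (up to 0.2 rad).
- push_plate (a point): Middle of the wedge's upright flat back face, 18 mm above the bench: where to push. Axes as the wedge's.
- nose (a point): Middle of the wedge's thin nose edge, on the bench. The foot is snug on the ramp when its centre is about 34 mm behind the nose (x = +11 mm in the wedge's frame). Sliding on the bench takes about 1 N; there the wedge jams and the force climbs steeply: stop at about 4 N. Pushed on with over 15 N, wedge and stirrer slide along together.
- bench_timer: Small white timer lying on the bench, 64 x 64 x 22 mm, near the left front of the stirrer; leave alone. Origin under its middle.
- label_roll: White roll of labels lying flat, 58 mm across, 24 mm high, to the right of the stirrer; leave alone. Origin under its middle.
- marker_black: Marker pen lying on the bench, 134 mm long along its y axis, 15 mm thick, right of the stirrer; leave alone. Origin under its middle.
There are look-alikes about, which are no part of the job. Several things look just like the wedge: the one meant starts farthest to the robot's right.

How it is judged (in metres and radians):
On the way:
1. the wedge's nose is pushed under the short foot, flat on the bench (x of short_foot in the frame of wedge between -0.03 and 0.035 m and y of short_foot in the frame of wedge between -0.03 and 0.03 m and angle between wedge's own z axis and vertical below 0.06 rad), for 0.1 s.
At the end, for the whole second after the job is handed in: The short foot stands on the wedge's ramp, its centre within 30 mm of the wedge's centre line, the wedge flat on the bench; fingers press near the corner point (within 45 mm) with over 4 N, the wedge bears over 1 N; the stirrer is still and level within 0.02 rad (all of step 1 and angle between stirrer's own z axis and vertical below 0.02 rad and contact force between the fingers and stirrer above 4 N and contact force between wedge and stirrer above 1 N and horizontal distance between the grasp point and press_corner below 0.045 m and linear speed of stirrer below 0.02 m/s); the arm keeps its last pose, push and grip.
It fails at once if the wedge is lifted off the bench (more than 12 mm) (height (world z) of wedge above 0.012 m).
It fails at once if the stirrer is lifted or tipped over (more than 0.2 rad) (height (world z) of stirrer above 0.02 m or angle between stirrer's own z axis and vertical above 0.2 rad).
It fails at once if the stirrer is shoved more than 30 mm (distance of stirrer from where it was at the start of the episode above 0.03 m).
It fails at once if a bystander is moved more than 15 mm (distance of any of bench_timer, label_roll, marker_black from where it was at the start of the episode above 0.015 m).
It also fails if it takes over 64 s, if anything falls off the work surface, if the arm or the gripper's body presses on something with over 40 N, if the wrist force passes 120 N, or if a joint passes its speed limit or range.

## Working session

There is one attempt and no reset: what is moved stays moved. The work goes in short steps, Python scripts to look and compute and a tool call to move; the robot and the scene stay as the last step left them, time stands still between calls to the robot, and variables do not carry over. Pictures are saved under pics/ and viewed, and the job is handed in when it is done.

Besides the shell and the picture viewer there is one more tool, called after "Request:" as a command line: name --argument value ..., lists and objects as JSON in quotes. arm_command: Moves the arm, as the interface text tells. Its arguments: {"type":"object","properties":{"steps":{"type":"array","items":{"type":"array"}},"force":{"type":"number"}},"required":["steps"]}

```bash
mkdir -p pics; ls; python3 - <<'E'
from cell import manip
import cv2,numpy as np
s=manip.read_state(); print(s)
for n in("scene","side","wrist"):
    p,d=manip.camera(n); cv2.imwrite(f"pics/a_{n}.png",p[:,:,::-1]); np.save(f"pics/a_{n}.npy",d)
    print(n,manip.calibration(n))
E
```

```text
pics
{'clock': 0.0, 'joints': array([-1.24964524e+00,  3.00465351e-01,  1.52157631e+00,  3.01583814e-05,
        1.32071613e+00, -6.66023618e-02]), 'qd': array([ 0.00097344,  0.00062407, -0.00062099,  0.00044725,  0.00135152,
        0.00011463]), 'effort': array([ 4.41848943e-04, -5.31808448e+01, -3.52735376e+01,  7.08719459e-02,
        2.44613987e-02, -8.55178951e-05]), 'eef_pos': array([ 207.87989511, -508.91514771,  204.89150904]), 'eef_rot': array([-3.14148596e+00,  1.16061213e-03, -1.18305030e+00]), 'wrist_force': array([-1.03118585, -0.74770118, -0.91056468]), 'moment': array([0.01954307, 0.02322936, 0.03305087]), 'finger_gap': 94.03154056556382}
scene {'fx': 439.6799348308267, 'fy': 439.6799348308267, 'cx': 320.33537413022316, 'cy': 239.87788866893618, 'R': array([[-0.77023088, -0.63756586, -0.01594276],
       [-0.40377091,  0.50683297, -0.761636  ],
       [ 0.49367343, -0.58019834, -0.64780895]]), 't': array([483.00016993, 280.72371842, 709.67931445])}
side {'fx': 530.9096536611855, 'fy': 530.9096536611855, 'cx': 316.3773555914427, 'cy': 236.2144229017963, 'R': array([[ 0.99596015, -0.08966249,  0.00490024],
       [-0.03187386, -0.40401378, -0.91419742],
       [ 0.08394898,  0.91034801, -0.40523951]]), 't': array([-608.82425474,   84.73054539,  902.79993006])}
wrist {'fx': 421.2539586152037, 'fy': 421.2539586152037, 'cx': 317.79838206707325, 'cy': 246.30641968210367, 'tool_from_camera': array([[ 9.99999613e-01, -7.68683751e-04,  4.26988971e-04,
        -1.46727287e-01],
       [ 6.35220848e-04,  9.67288241e-01,  2.53679038e-01,
        -7.49652379e+01],
       [-6.08020366e-04, -2.53678669e-01,  9.67288356e-01,
        -1.80074176e+02],
       [ 0.00000000e+00,  0.00000000e+00,  0.00000000e+00,
         1.00000000e+00]])}
```

View pics/a_scene.png

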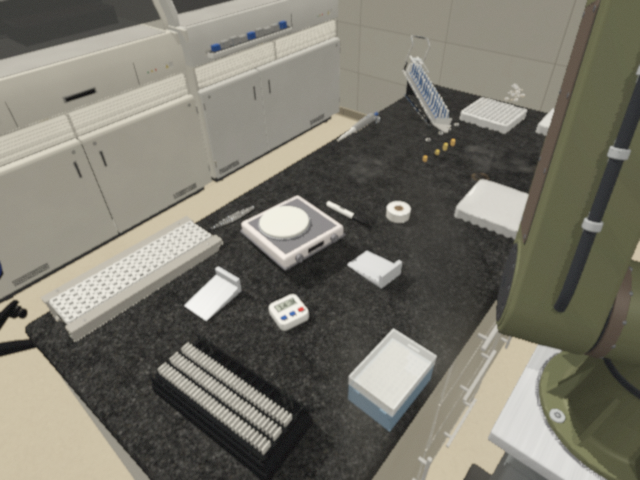

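View pics/a_side.png

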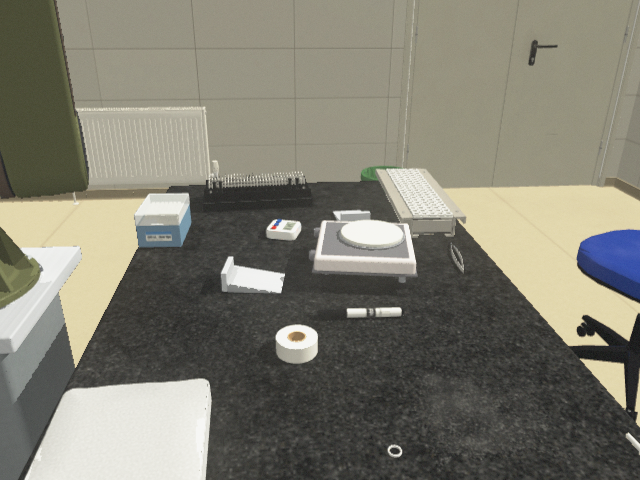

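View pics/a_wrist.png

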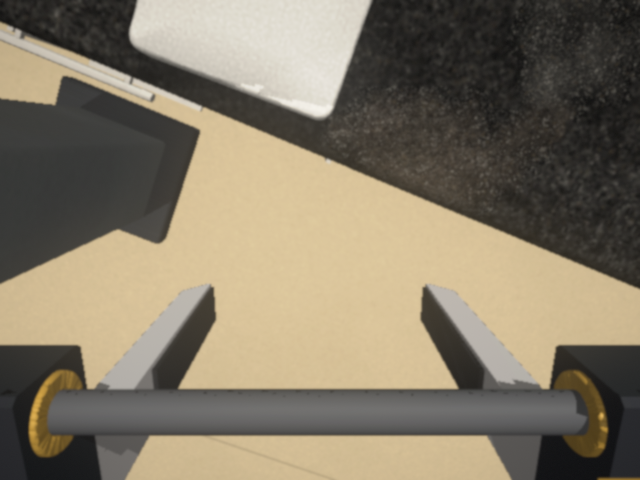

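The scene view shows the stirrer at (293,230), the right-hand wedge at (377,267) with its push plate toward the robot, and a look-alike wedge at (215,293). The timer is at (289,312), the roll at (398,211) and the marker at (345,212). The side view agrees, with the wedge at (253,277). Next I build a metric top-down map from depth.

```bash
cat > h.py <<'E'
import numpy as np,cv2
from cell import manip
def cloud(n,d):
    c=manip.calibration(n); v,u=np.mgrid[0:480,0:640]
    P=np.stack([(u-c['cx'])/c['fx']*d,(v-c['cy'])/c['fy']*d,d],-1)
    X=(P-c['t'])@c['R']; X[d<=0]=np.nan; return X
def topmap(X,img,x0=250,x1=850,y0=-350,y1=250,s=1.0):
    # image: row down = -x, col right = -y
    W=int((y1-y0)*s);H=int((x1-x0)*s);o=np.zeros((H,W,3),np.uint8)
    m=np.isfinite(X[...,0])&(X[...,2]<80)&(X[...,2]>-15)
    order=np.argsort(X[m][:,2]); Q=X[m][order];C=img[m][order]
    r=((x1-Q[:,0])*s).astype(int);c=((y1-Q[:,1])*s).astype(int)
    k=(r>=0)&(r<H)&(c>=0)&(c<W)
    for dr in(0,1):
        for dc in(0,1):
            o[np.clip(r[k]+dr,0,H-1),np.clip(c[k]+dc,0,W-1)]=C[k]
    return o
E
python3 - <<'E'
from h import *
for n in("scene","side"):
    d=np.load(f"pics/a_{n}.npy");X=cloud(n,d);img=cv2.imread(f"pics/a_{n}.png")
    cv2.imwrite(f"pics/top_{n}.png",topmap(X,img))
    np.save(f"pics/X_{n}.npy",X)
    pts={"scene":[(293,230),(285,222),(377,267),(289,312),(398,211),(345,212),(340,320)],"side":[(253,280),(365,245),(374,313),(297,340),(284,230),(300,400)]}[n]
    for u,v in pts: print(n,u,v,X[v,u].round(1))
E
```

```text
scene 293 230 [669.9  41.2  69.5]
scene 285 222 [703.   31.7  70. ]
scene 377 267 [488.1 -25.7  15.3]
scene 289 312 [546.4 192.2  23.1]
scene 398 211 [ 553.9 -214.3   26.4]
scene 345 212 [ 667.3 -147.2    9.9]
scene 340 320 [468.4 131.    0.6]
side 253 280 [499.1 -35.3   8.9]
side 365 245 [692.9 -23.9  62.5]
side 374 313 [ 686.4 -154.1    7.6]
side 297 340 [ 564.4 -214.8    7.2]
side 284 230 [558.9 159.5  16.6]
side 300 400 [ 561.6 -328.3   -1.8]
```

View pics/top_scene.png

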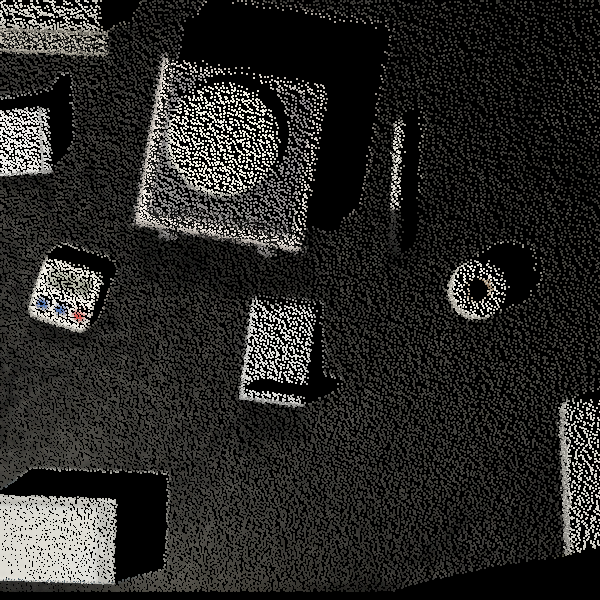

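View pics/top_side.png

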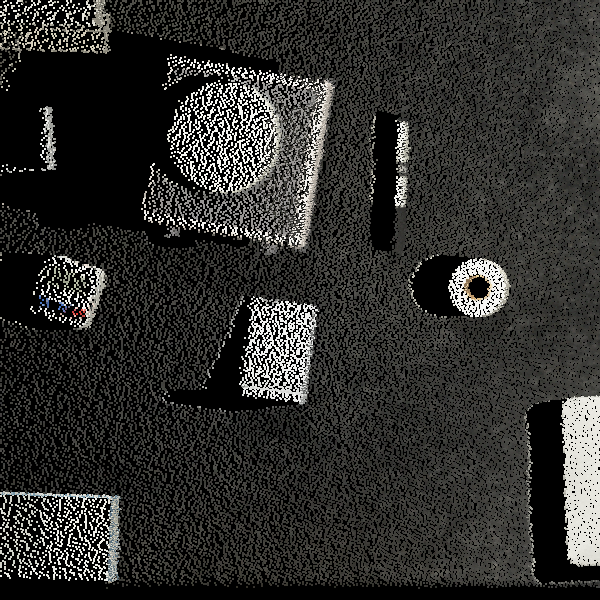

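```bash
cat >> h.py <<'E'
def rect(pts):
    (cx,cy),(w,h),a=cv2.minAreaRect(pts.astype(np.float32)); b=cv2.boxPoints(((cx,cy),(w,h),a))
    a=np.deg2rad(a); a=(a+np.pi/4)%(np.pi/2)-np.pi/4
    return np.round([cx,cy,w,h],1),round(a,3),b.round(0).tolist()
def fit(X,lohi,z):
    (xa,xb),(ya,yb)=lohi
    m=np.isfinite(X[...,0])&(X[...,0]>xa)&(X[...,0]<xb)&(X[...,1]>ya)&(X[...,1]<yb)&(X[...,2]>z[0])&(X[...,2]<z[1])
    # drop isolated pixels
    m=cv2.morphologyEx(m.astype(np.uint8),cv2.MORPH_OPEN,np.ones((2,2),np.uint8))>0
    return X[m][:,:2]
E
python3 - <<'E'
from h import *
for n in("scene","side"):
    X=np.load(f"pics/X_{n}.npy")
    print(n,"bench z",np.nanmedian(X[...,2][(X[...,0]>450)&(X[...,0]<540)&(X[...,1]>30)&(X[...,1]<80)]))
    print(" stir",rect(fit(X,((570,830),(-110,140)),(45,64))))
    print(" plate",rect(fit(X,((570,830),(-110,140)),(66,80))))
    print(" wedge",rect(fit(X,((430,562),(-90,35)),(5,45))))
    print(" back",rect(fit(X,((430,562),(-90,35)),(22,45))))
E
```

```text
scene bench z 1.2081982186176663
 stir (array([682.5,  -1.7, 217.6, 167.7]), np.float64(-0.221), [[577.0, -89.0], [740.0, -126.0], [788.0, 86.0], [625.0, 123.0]])
 plate (array([714.2,  27.5,  95.8,  86.3]), np.float64(0.623), [[650.0, 35.0], [700.0, -35.0], [778.0, 20.0], [728.0, 90.0]])
 wedge (array([491.4, -42.7,  96.9,  96.7]), np.float64(-0.146), [[436.0, -84.0], [532.0, -98.0], [546.0, -2.0], [451.0, 12.0]])
 back (array([452. , -38.3,  15.7,  98.3]), np.float64(0.028), [[443.0, 11.0], [446.0, -88.0], [461.0, -87.0], [458.0, 11.0]])
side bench z -2.628627879327868
 stir (array([715.5,  52. , 263.7, 180. ]), np.float64(-0.3), [[591.0, -47.0], [763.0, -101.0], [840.0, 151.0], [669.0, 205.0]])
 plate (array([719.9,  26.4,  78.8,  92.5]), np.float64(-0.767), [[659.0, 30.0], [726.0, -34.0], [781.0, 23.0], [714.0, 87.0]])
 wedge (array([nan, nan,  0.,  0.]), np.float64(0.0), [[nan, nan], [nan, nan], [nan, nan], [nan, nan]])
 back (array([459.5,   9.7, 130.8,  10.3]), np.float64(-0.094), [[448.0, -55.0], [459.0, -56.0], [471.0, 74.0], [460.0, 75.0]])
```

```bash
python3 - <<'E'
import cv2
a=cv2.imread("pics/a_scene.png");b=cv2.imread("pics/a_side.png")
cv2.imwrite("pics/z1.png",cv2.resize(a[185:295,230:410],None,fx=4.4,fy=4.4,interpolation=2))
cv2.imwrite("pics/z2.png",cv2.resize(b[200:300,215:425],None,fx=3.8,fy=3.8,interpolation=2))
E
```

```text
(no output)
```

View pics/z1.png

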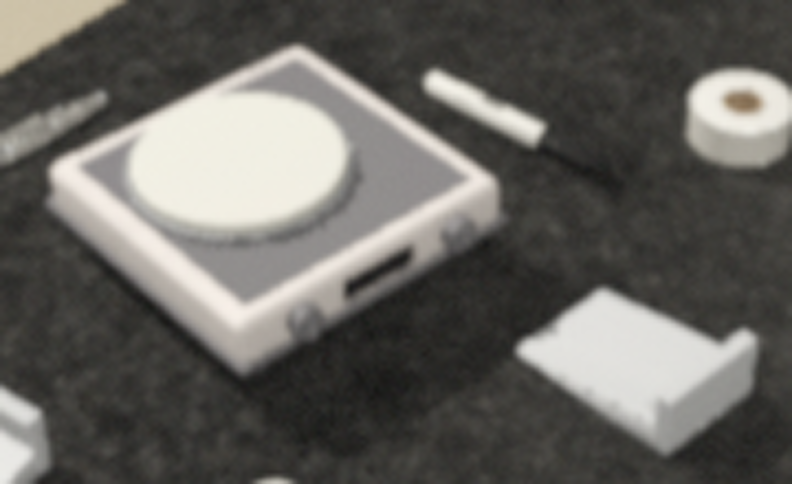

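View pics/z2.png

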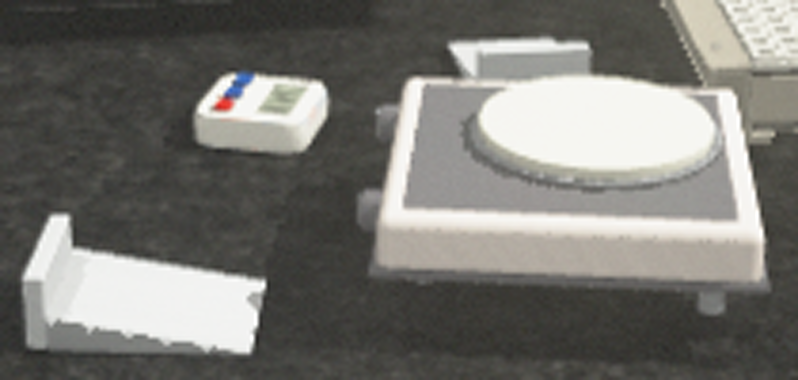

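```bash
cat > fit.py <<'E'
from h import *
from scipy.optimize import least_squares
def proj(n,W):
    c=manip.calibration(n);P=W@c['R'].T+c['t'];return np.c_[P[:,0]/P[:,2]*c['fx']+c['cx'],P[:,1]/P[:,2]*c['fy']+c['cy']]
def pose(obs,p0):
    def f(p):
        r=[]
        for n,M,U in obs:
            c,s=np.cos(p[2]),np.sin(p[2]);M=np.array(M,float)
            W=np.c_[p[0]+c*M[:,0]-s*M[:,1],p[1]+s*M[:,0]+c*M[:,1],M[:,2]]
            r.append((proj(n,W)-U).ravel())
        return np.concatenate(r)
    q=least_squares(f,p0,loss='soft_l1',x_scale=[1,1,.01]);return q.x,f(q.x)
E
cat > f1.py <<'E'
from fit import *
S=lambda a:np.c_[230+(np.array(a)[:,0]+.5)/4.4-.5,185+(np.array(a)[:,1]+.5)/4.4-.5]
D=lambda a:np.c_[215+(np.array(a)[:,0]+.5)/3.8-.5,200+(np.array(a)[:,1]+.5)/3.8-.5]
t=56;h=84
st=[(h,h,t),(h,-h,t),(-h,-h,t),(-h,h,t)]
os=("scene",st,S([(50,163),(297,44),(498,183),(240,326)]))
od=("side",st,D([(736,90),(765,240),(378,228),(408,80)]))
for o in([os],[od],[os,od]):
    p,r=pose(o,[700,0,-.15]);print("stir",p.round(3),np.abs(r).max().round(1))
    c,s=np.cos(p[2]),np.sin(p[2]);print("  foot",(p[0]-65*c+65*s).round(1),(p[1]-65*s-65*c).round(1))
ws=("scene",[(45,32,3),(45,-32,3),(-55,-32,36),(-55,32,0),(-55,32,36)],S([(518,349),(602,288),(757,341),(668,454),(664,403)]))
wd=("side",[(45,32,3),(45,-32,0),(-55,-32,36),(-55,-32,0),(-55,32,36)],D([(265,281),(250,353),(25,280),(29,348),(51,215)]))
for o in([ws],[wd],[ws,wd]):
    p,r=pose(o,[500,-30,-.15]);print("wedge",p.round(3),np.abs(r).max().round(1))
E
python3 f1.py
```

```text
stir [ 6.99966e+02  1.49920e+01 -1.74000e-01] 0.5
  foot 624.7 -37.8
stir [ 6.98871e+02  1.13790e+01 -1.71000e-01] 0.8
  foot 623.7 -41.6
stir [ 6.99635e+02  1.42290e+01 -1.74000e-01] 1.7
  foot 624.3 -38.5
wedge [ 5.0426e+02 -2.9683e+01 -1.4200e-01] 1.2
wedge [ 5.05982e+02 -3.07140e+01 -1.20000e-01] 1.2
wedge [ 5.05346e+02 -3.02130e+01 -1.31000e-01] 1.2
```

Both cameras agree within 1–4 mm: wedge at (505,-30) with yaw -0.13, short foot at (624,-39). The foot is 119 mm ahead of the wedge origin and 7 mm off its axis, so a straight push of about 108 mm will do. I'll turn the tool so both fingers sit square behind the plate.

Request:
arm_command --steps '[[0.32, [0, 0, 0], 0.104], [0.32, [0, 0, 0], 0.104], [0.32, [0, 0, 0], 0.104], [0.32, [0, 0, 0], 0.104], [0.32, [0, 0, 0], 0.104]]' --force 20

```text
clock: 0.57
eef_pos: [208.0, -509.0, 205.2]
eef_rot: [3.141, 0.0, -1.708]
wrist_force: [-0.2, 0.6, 0.2]
finger_gap: 64.0
```

Request:
arm_command --steps '[[0.32, [-3.6, -0.9, 0], 0], [0.32, [-3.6, -0.9, 0], 0], [0.32, [-3.6, -0.9, 0], 0], [0.32, [-3.6, -0.9, 0], 0], [0.32, [-3.6, -0.9, 0], 0]]'

```text
clock: 0.98
eef_pos: [276.5, -334.9, 205.2]
eef_rot: [3.141, 0.0, -1.703]
wrist_force: [0.8, -0.5, 0.1]
finger_gap: 31.8
```

Request:
arm_command --steps '[[0.32, [-3.6, -0.9, 0], 0], [0.32, [-3.6, -0.9, 0], 0], [0.32, [-3.6, -0.9, 0], 0], [0.32, [-3.6, -0.9, 0], 0], [0.32, [-3.6, -0.9, 0], 0]]'

```text
clock: 1.4
eef_pos: [344.8, -162.4, 205.5]
eef_rot: [-3.141, -0.0, -1.703]
wrist_force: [0.6, -0.2, 0.1]
finger_gap: 30.4
```

Request:
arm_command --steps '[[0.32, [-3.0, -0.95, 0], 0], [0.32, [-3.0, -0.95, 0], 0], [0.32, [-3.0, -0.95, 0], 0], [0.32, [-3.0, -0.95, 0], 0], [0.32, [-3.0, -0.95, 0], 0]]'

```text
clock: 1.82
eef_pos: [411.8, -20.1, 205.5]
eef_rot: [-3.141, -0.0, -1.703]
wrist_force: [0.8, -0.4, -0.3]
finger_gap: 30.2
```

```bash
cat > look.py <<'E'
from h import *
import sys
t=sys.argv[1]
s=manip.read_state();print(s['eef_pos'].round(1),s['eef_rot'].round(3),s['wrist_force'].round(1))
for n in sys.argv[2:]:
    p,d=manip.camera(n);cv2.imwrite(f"pics/{t}_{n}.png",p[:,:,::-1]);np.save(f"pics/{t}_{n}.npy",d)
E
python3 look.py b wrist
```

```text
[411.8 -20.1 205.5] [-3.141 -0.    -1.703] [ 0.8 -0.4 -0.3]
```

View pics/b_wrist.png

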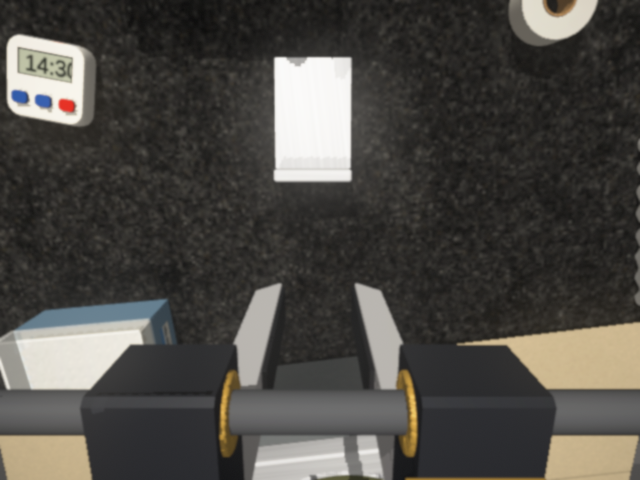

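```bash
cat >> h.py <<'E'
from scipy.spatial.transform import Rotation as Ro
def wpix(px,z,s):
    c=manip.calibration('wrist');T=c['tool_from_camera'];R=Ro.from_euler('xyz',s['eef_rot']).as_matrix();o=[]
    for (u,v),zz in zip(px,z):
        k=R@(T[:3,:3]@np.array([(u-c['cx'])/c['fx'],(v-c['cy'])/c['fy'],1]));a=R@T[:3,3]+s['eef_pos']
        o.append(a+k*(zz-a[2])/k[2])
    return np.array(o)
E
python3 - <<'E'
from h import *
s=manip.read_state()
W=wpix([(274,181.5),(351.5,181.5),(274,168.5),(351.5,169),(274,57.5),(351.5,58)],[36,36,36,36,3,3],s);print(W.round(1))
print(np.linalg.norm(W[0]-W[1]),np.linalg.norm(W[2]-W[3]))
d=W[0]-W[1];print("yaw",np.arctan2(-d[0],d[1]), (W[0]+W[1])/2,(W[4]+W[5])/2)
E
```

```text
[[456.2  14.9  36. ]
 [447.8 -48.5  36. ]
 [466.6  13.2  36. ]
 [457.9 -49.6  36. ]
 [555.5   2.5   3. ]
 [546.6 -62.    3. ]]
63.89912154637583 63.41612529920418
yaw -0.13096967986692393 [452.00975619 -16.7764537   36.        ] [551.06417142 -29.71788526   3.        ]
```

The wrist view shows the wedge square to the tool (edges vertical, columns 274–351), with its plate top at row 181. The plate width back-projects to 63.9 mm, matching the given 64. I'll descend behind it with a small shift left.

Request:
arm_command --steps '[[0.32, [-0.1, 0, 3.9], 0], [0.32, [-0.1, 0, 3.9], 0], [0.32, [-0.1, 0, 3.9], 0], [0.32, [-0.1, 0, 3.9], 0], [0.32, [0, 0, 3.4], 0]]'

```text
clock: 2.28
eef_pos: [411.2, -17.5, 13.3]
eef_rot: [3.141, 0.0, -1.703]
wrist_force: [0.7, 0.1, -0.4]
finger_gap: 30.4
```

```bash
python3 look.py c wrist
```

```text
[411.2 -17.5  13.3] [ 3.141  0.    -1.703] [ 0.7  0.1 -0.4]
```

View pics/c_wrist.png

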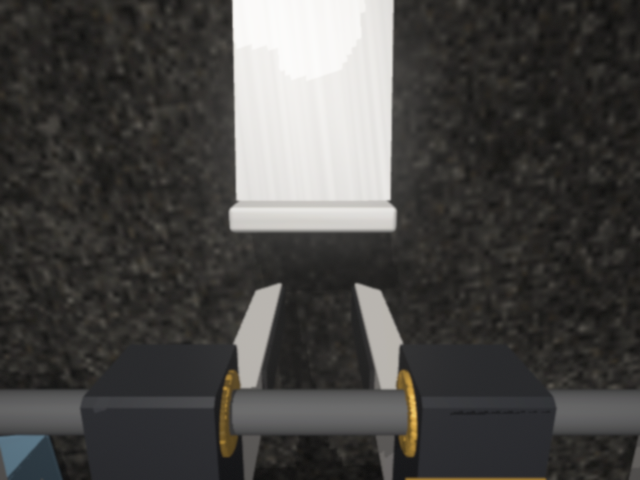

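Request:
arm_command --steps '[[0.32, [0, -1.0, 0], 0], [0.32, [0, -1.0, 0], 0], [0.32, [0, -0.6, 0], 0], [0.32, [0, -0.4, 0], 0], [0.32, [0, -0.3, 0], 0]]'

```text
clock: 2.75
eef_pos: [445.0, -22.2, 16.1]
eef_rot: [-3.141, 0.0, -1.703]
wrist_force: [-1.1, 0.1, 1.1]
finger_gap: 30.0
```

Request:
arm_command --steps '[[0.32, [-0.05, -0.8, 0], 0], [0.32, [-0.05, -0.8, 0], 0], [0.32, [-0.05, -0.8, 0], 0], [0.32, [-0.05, -0.8, 0], 0], [0.32, [-0.05, -0.8, 0], 0]]'

```text
clock: 3.17
eef_pos: [485.6, -25.0, 15.5]
eef_rot: [-3.142, 0.0, -1.703]
wrist_force: [-1.8, 0.0, 0.7]
finger_gap: 30.1
```

```bash
python3 look.py d wrist side
```

```text
[485.6 -25.   15.5] [-3.142  0.    -1.703] [-1.8  0.   0.7]
```

View pics/d_wrist.png

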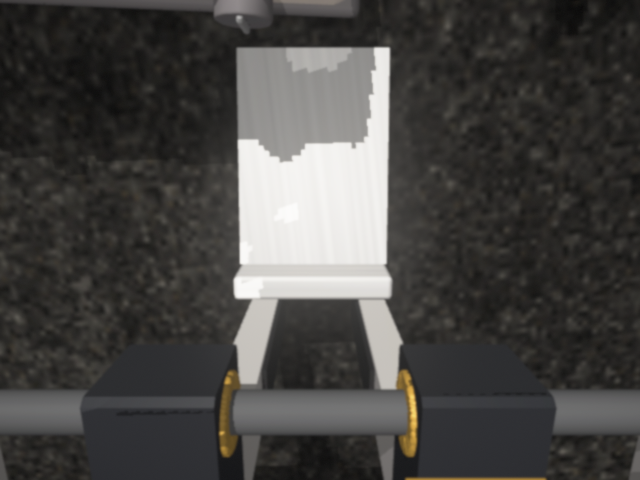

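View pics/d_side.png

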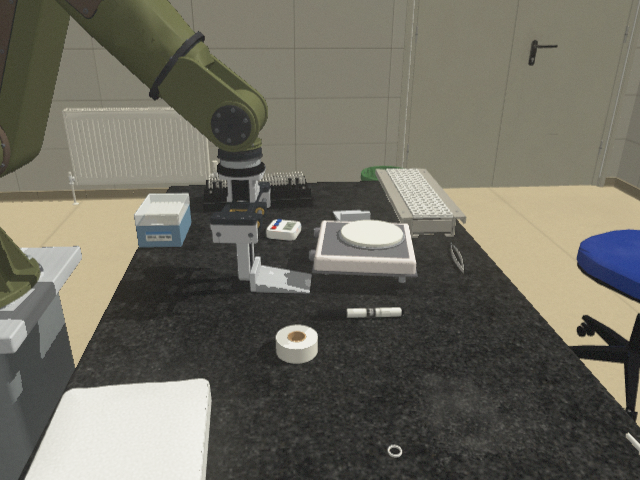

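Both fingers are on the plate, the wedge is straight (columns 237–390), and the nose is just short of the housing front. The right housing edge at column 357 puts the foot about 5 mm left of the wedge's centre line, so I continue.

Request:
arm_command --steps '[[0.32, [-0.05, -0.8, 0], 0], [0.32, [-0.05, -0.8, 0], 0], [0.32, [-0.05, -0.8, 0], 0], [0.32, [-0.05, -0.8, 0], 0], [0.32, [-0.05, -0.7, 0], 0]]'

```text
clock: 3.68
eef_pos: [524.6, -27.6, 15.5]
eef_rot: [-3.141, 0.0, -1.703]
wrist_force: [-1.6, -0.4, 1.0]
finger_gap: 30.0
```

Request:
arm_command --steps '[[0.32, [0, -0.3, 0], 0], [0.32, [0, -0.3, 0], 0], [0.32, [0, -0.3, 0], 0]]'

```text
clock: 3.93
eef_pos: [532.7, -28.8, 15.3]
eef_rot: [3.141, 0.0, -1.703]
wrist_force: [-0.9, 1.4, -0.8]
finger_gap: 29.8
```

Request:
arm_command --steps '[[0.32, [0, -0.2, 0], 0], [0.32, [0, -0.2, 0], 0]]'

```text
clock: 4.1
eef_pos: [536.7, -29.3, 15.4]
eef_rot: [3.141, -0.0, -1.703]
wrist_force: [-1.4, 0.1, -1.4]
finger_gap: 30.0
```

```bash
python3 look.py e wrist side
```

```text
[536.7 -29.3  15.4] [ 3.141 -0.    -1.703] [-1.4  0.1 -1.4]
```

View pics/e_wrist.png

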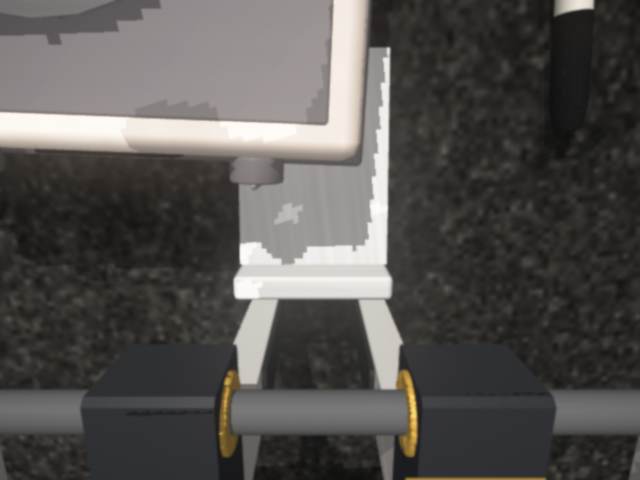

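View pics/e_side.png

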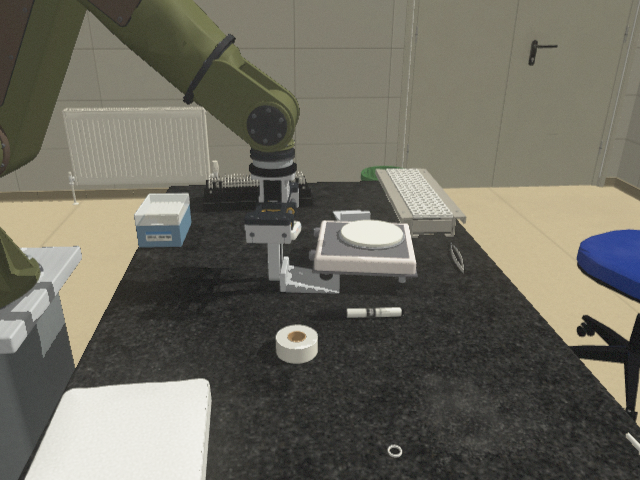

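Request:
arm_command --steps '[[0.32, [0, -0.2, 0], 0], [0.32, [0, -0.2, 0], 0], [0.32, [0, -0.2, 0], 0]]'

```text
clock: 4.45
eef_pos: [542.7, -30.1, 15.5]
eef_rot: [-3.142, 0.0, -1.703]
wrist_force: [-0.6, 0.5, -0.1]
finger_gap: 29.9
```

Request:
arm_command --steps '[[0.32, [0, -0.1, 0], 0], [0.32, [0, -0.1, 0], 0]]'

```text
clock: 4.62
eef_pos: [544.6, -30.4, 15.5]
eef_rot: [3.142, 0.0, -1.703]
wrist_force: [-1.4, 0.6, 0.5]
finger_gap: 29.9
```

Request:
arm_command --steps '[[0.32, [0, -0.1, 0], 0]]'

```text
clock: 4.7
eef_pos: [545.6, -30.5, 15.5]
eef_rot: [3.141, -0.0, -1.703]
wrist_force: [-0.9, 0.8, 1.0]
finger_gap: 30.2
```

Request:
arm_command --steps '[[0.32, [0, -0.1, 0], 0]]'

```text
clock: 4.78
eef_pos: [546.6, -30.6, 15.5]
eef_rot: [3.142, -0.0, -1.703]
wrist_force: [-2.4, 1.0, 0.2]
finger_gap: 29.8
```

Request:
arm_command --steps '[[0.32, [0, -0.1, 0], 0]]'

```text
clock: 4.87
eef_pos: [547.5, -30.7, 15.5]
eef_rot: [3.141, 0.0, -1.703]
wrist_force: [-3.0, 0.5, 2.2]
finger_gap: 30.0
```

Request:
arm_command --steps '[[0.32, [0, -0.05, 0], 0]]'

```text
clock: 4.95
eef_pos: [547.9, -30.8, 15.5]
eef_rot: [3.141, 0.0, -1.703]
wrist_force: [-4.6, 0.5, 3.1]
finger_gap: 29.9
```

Request:
arm_command --steps '[[0.32, [0, -0.05, 0], 0]]'

```text
clock: 5.03
eef_pos: [548.2, -30.8, 15.4]
eef_rot: [3.141, 0.0, -1.703]
wrist_force: [-6.3, 0.6, 4.1]
finger_gap: 30.2
```

Request:
arm_command --steps '[[0.32, [0, -0.05, 0], 0]]'

```text
clock: 5.12
eef_pos: [548.5, -30.9, 15.4]
eef_rot: [3.14, -0.0, -1.703]
wrist_force: [-8.3, -0.2, 6.2]
finger_gap: 30.1
```

The force climbed steeply at x≈548, as expected at the snug point. I'll back off, rise, and check the fit.

Request:
arm_command --steps '[[0.32, [0, 0.1, 0], 0], [0.32, [0, 0.4, 0], 0], [0.32, [0, 1.0, 0], 0], [0.32, [0, 1.5, -1], 0]]'

```text
clock: 5.45
eef_pos: [518.5, -26.9, 24.1]
eef_rot: [3.14, 0.0, -1.703]
wrist_force: [-0.2, -0.4, 0.0]
finger_gap: 30.1
```

```bash
python3 look.py f wrist side scene; python3 - <<'E'
import cv2
a=cv2.imread("pics/f_scene.png");b=cv2.imread("pics/f_side.png")
cv2.imwrite("pics/fz1.png",cv2.resize(a[185:295,230:410],None,fx=4.4,fy=4.4,interpolation=2))
cv2.imwrite("pics/fz2.png",cv2.resize(b[200:300,215:425],None,fx=3.8,fy=3.8,interpolation=2))
E
```

```text
[518.5 -26.9  24.1] [ 3.14   0.    -1.703] [-0.2 -0.4  0. ]
```

View pics/fz1.png

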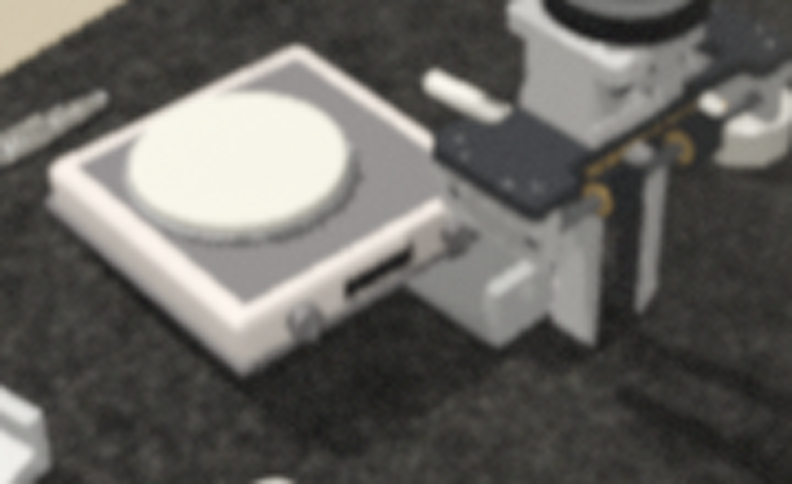

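View pics/fz2.png

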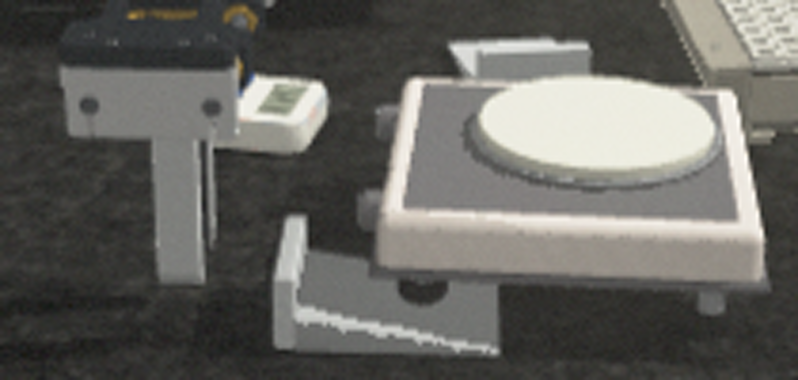

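View pics/f_wrist.png

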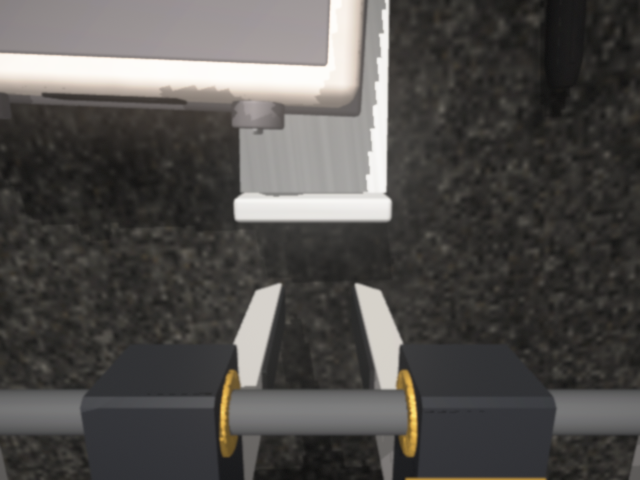

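The stirrer hasn't moved (same corner pixels as before), the foot stands on the ramp (side view at 425,290), and the wedge is flat with the plate clear of the housing. Now I rise, shut the fingers and go over the corner.

Request:
arm_command --steps '[[0, [0, 0, -3], 0], [0, [0, 0, -3], 0], [0, [0, 0, -3], 0], [0, [0, -1.0, -1], 0], [0, [0, -1.6, 0], 0]]'

```text
clock: 6.02
eef_pos: [546.8, -30.6, 128.8]
eef_rot: [-3.136, 0.0, -1.703]
wrist_force: [1.4, -0.6, 0.1]
finger_gap: 1.3
```

Request:
arm_command --steps '[[0, [0, -2, 0], 0], [0, [0, -2, 0], 0], [0, [0, -2, 0], 0], [0, [-0.2, -2, 0], 0], [0, [0, 0, 0], 0]]'

```text
clock: 6.43
eef_pos: [627.2, -39.3, 124.6]
eef_rot: [-3.141, 0.0, -1.703]
wrist_force: [-0.9, -0.1, 0.2]
finger_gap: 0.6
```

```bash
python3 look.py g wrist side
```

```text
[627.2 -39.3 124.6] [-3.141  0.    -1.703] [-0.9 -0.1  0.2]
```

View pics/g_wrist.png

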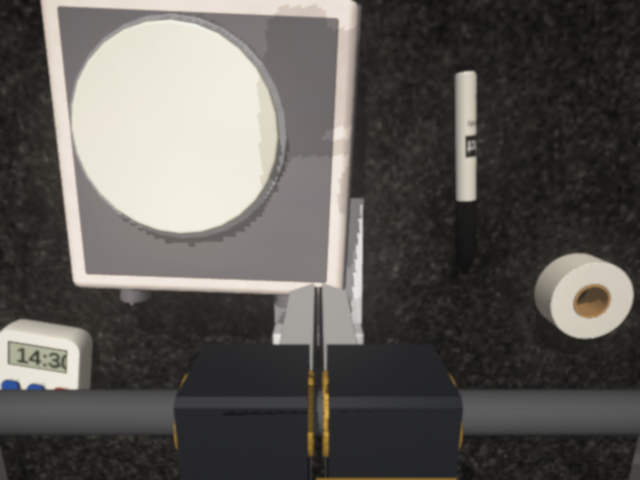

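View pics/g_side.png

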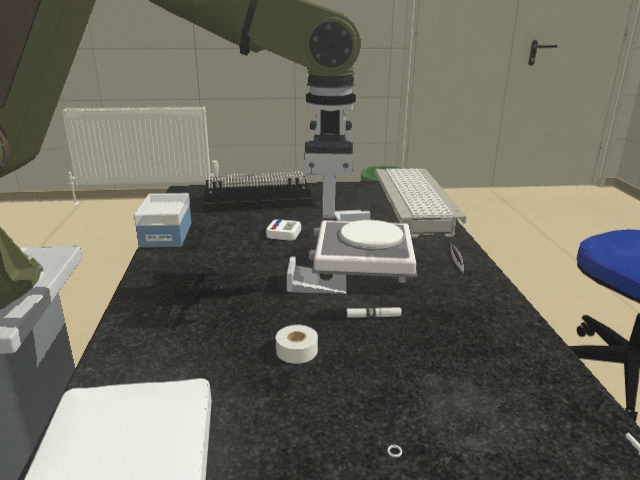

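```bash
python3 - <<'E'
from h import *
s=manip.read_state()
W=wpix([(77,286),(349,293),(357,2)],[55]*3,s);print(W.round(1),np.linalg.norm(W[0]-W[1]),np.linalg.norm(W[2]-W[1]))
u=(W[0]-W[1])/np.linalg.norm(W[0]-W[1]);v=np.array([u[1],-u[0],0]);print("press",W[1]+20*u+20*v, "yaw",np.arctan2(-u[0],u[1]))
E
```

```text
[[628.5 113.9  55. ]
 [601.2 -55.   55. ]
 [764.4 -77.9  55. ]] 171.04068531956491 164.74944852444884
press [624.18311257 -38.42728723  55.        ] yaw -0.1601461889484391
```

The wrist measurement (624,-38) agrees with the fixed cameras on the press point, and the housing edges come out at 171 and 165 mm. Descending.

Request:
arm_command --steps '[[0, [0, 0.2, 2.5], 0], [0, [0, 0, 2.0], 0], [0, [0, 0, 1.0], 0], [0, [0, 0, 0.4], 0], [0, [0, 0, 0.1], 0]]'

```text
clock: 6.95
eef_pos: [622.3, -38.7, 65.3]
eef_rot: [3.141, 0.0, -1.703]
wrist_force: [0.7, -0.1, 0.8]
finger_gap: 0.3
```

Request:
arm_command --steps '[[0, [0, 0, 0.2], 0], [0, [0, 0, 0.1], 0]]'

```text
clock: 7.12
eef_pos: [623.1, -38.7, 63.4]
eef_rot: [-3.14, 0.0, -1.703]
wrist_force: [-0.7, -0.0, -0.2]
finger_gap: 0.5
```

Request:
arm_command --steps '[[0, [0, 0, 0.1], 0], [0, [0, 0, 0.1], 0]]'

```text
clock: 7.28
eef_pos: [622.9, -38.7, 61.0]
eef_rot: [-3.141, 0.0, -1.703]
wrist_force: [0.9, 0.6, -0.0]
finger_gap: 0.1
```

Request:
arm_command --steps '[[0, [0, 0, 0.1], 0], [0, [0, 0, 0.1], 0]]'

```text
clock: 7.45
eef_pos: [622.7, -38.7, 58.6]
eef_rot: [-3.141, 0.0, -1.703]
wrist_force: [-0.2, 0.5, 0.3]
finger_gap: 0.5
```

Request:
arm_command --steps '[[0, [0, 0, 0.1], 0]]'

```text
clock: 7.53
eef_pos: [622.7, -38.8, 58.1]
eef_rot: [-3.141, -0.0, -1.703]
wrist_force: [-6.7, 1.3, 15.4]
finger_gap: 0.5
```

Request:
arm_command --steps '[[0, [0, 0, 0.05], 0]]'

```text
clock: 7.62
eef_pos: [622.8, -38.7, 58.1]
eef_rot: [-3.141, -0.0, -1.703]
wrist_force: [-6.5, 0.4, 14.8]
finger_gap: 0.7
```

Request:
arm_command --steps '[[0, [0, 0, 0.05], 0]]'

```text
clock: 7.7
eef_pos: [622.8, -38.8, 58.0]
eef_rot: [-3.141, -0.0, -1.703]
wrist_force: [-9.5, 0.3, 19.6]
finger_gap: 0.2
```

Contact at z=58.1, and slightly too firm. Easing back to about 10 N.

Request:
arm_command --steps '[[0, [0, 0.05, -0.08], 0]]'

```text
clock: 7.78
eef_pos: [622.6, -38.7, 58.4]
eef_rot: [-3.14, 0.0, -1.703]
wrist_force: [0.0, -0.5, -0.4]
finger_gap: 0.1
```

Request:
arm_command --steps '[[0, [0, 0, 0], 0], [0, [0, 0, 0], 0], [0, [0, 0, 0], 0]]'

```text
clock: 8.03
eef_pos: [622.5, -38.7, 58.2]
eef_rot: [-3.14, -0.0, -1.703]
wrist_force: [-2.8, 0.0, 8.7]
finger_gap: 0.6
```

Request:
arm_command --steps '[[0, [0, 0, 0.02], 0], [0, [0, 0, 0], 0], [0, [0, 0, 0], 0], [0, [0, 0, 0], 0]]'

```text
clock: 8.37
eef_pos: [622.5, -38.7, 58.2]
eef_rot: [-3.14, -0.0, -1.703]
wrist_force: [-3.1, -0.5, 10.1]
finger_gap: 0.7
```

Request:
arm_command --steps '[[0, [0, 0, 0], 0], [0, [0, 0, 0], 0], [0, [0, 0, 0], 0], [0, [0, 0, 0], 0], [0, [0, 0, 0], 0]]'

```text
clock: 8.78
eef_pos: [622.5, -38.7, 58.2]
eef_rot: [-3.14, -0.0, -1.703]
wrist_force: [-2.4, 0.3, 10.3]
finger_gap: 0.7
```

```bash
python3 look.py k wrist side scene; python3 - <<'E'
import cv2
a=cv2.imread("pics/k_scene.png");b=cv2.imread("pics/k_side.png")
z=cv2.resize(a[185:295,230:410],None,fx=4.4,fy=4.4,interpolation=2)
cv2.imwrite("pics/kz1.png",z)
cv2.imwrite("pics/kz2.png",cv2.resize(b[200:300,215:425],None,fx=3.8,fy=3.8,interpolation=2))
E
```

```text
[622.5 -38.7  58.2] [-3.14  -0.    -1.703] [-2.4  0.3 10.3]
```

View pics/kz1.png

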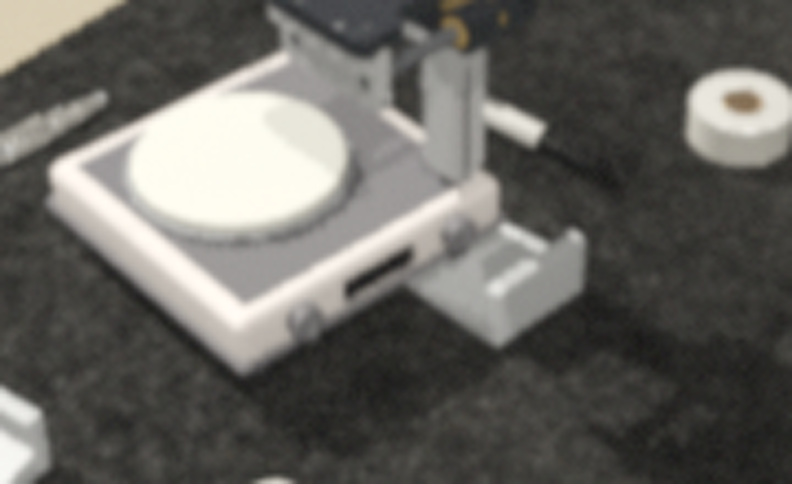

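View pics/kz2.png

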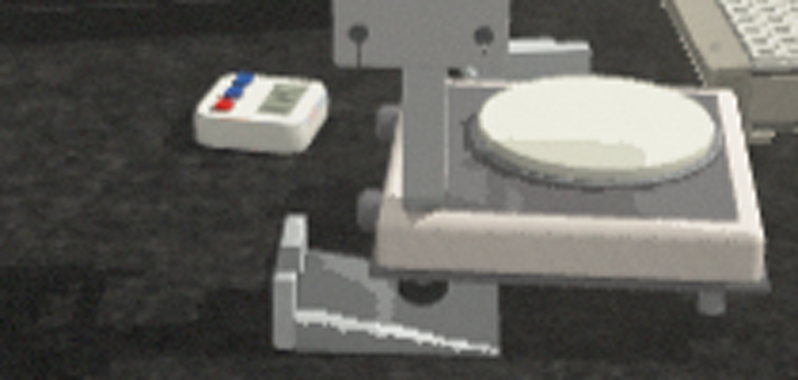

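The press is steady at about 10 N. Stirrer corners, timer, roll and marker are at the same pixels as at the start, and the wedge hasn't shifted under the load. Handing in.

```bash
python3 - <<'E'
from cell import manip
print(manip.read_state()['wrist_force']);print(manip.sign_off())
E
```

```text
[-2.88930149  1.25268133  9.97773193]
the job is handed in; nothing more can be done
None
```

I pushed the right-hand wedge straight along the bench, thin end first, about 105 mm under the short foot until it jammed. Then I pressed the shut fingers down on the corner above that foot and handed in while still pressing, at about 9 s on the clock. Sign-off gave no verdict.

**Last checks before sign-off:**
- **Press:** the wrist force was steady at 10.0 N downward, with the TCP at (622.5, -38.7, 58.2). That is about 2 mm from the measured corner point (624, -38).
- **Stirrer and wedge:** the stirrer's corners were at the same pixels as at the start, so it had not visibly moved or tilted. The wedge was flat and did not shift under load. The foot stood on the ramp about 4 mm off the wedge's centre line by a wrist-camera estimate. I judged all of this from the images and did not compute a tilt angle.
- **Things nearby:** the timer and label roll showed no movement. The fingers partly hid the marker, but what could be seen of it had not moved.

**What went over or disagreed:**
- The jam push reached about 8 N before I stopped, over the suggested 4 N but below the 15 N at which things slide.
- The first press touched about 20 N (with up to 9.5 N sideways) before I eased it to 10 N. About 3 N of sideways force remained at the end.
- The scene and side cameras differed by up to 4 mm on the foot's position. From high up, the wrist camera put the wedge 6 mm off the other two. A closer look brought it to about 2 mm.

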